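# Lay out the staining line beside the microscope

### The job

Get the bench ready for staining the smears: stand the four stain bottles in a row behind the steel staining tray (on its side away from you), in their order of use from your left to your right, violet, brown, white, red, spread evenly along the tray's length and a finger's width off it. Put the orange-lidded cover-glass box squarely on the middle of the blue slide box's lid. Set everything down gently without dropping or knocking over anything, and leave the blue bottle, the green bottle and the slide box where they are.

Things in the scene. Friction and masses are not known exactly. Their poses are not given: they have to be found in the camera images.
- violet_bottle: VIOLET (purple) stain, 30 ml dropper bottle, upright: round body 36 mm across and 56 mm high, narrow coloured collar (25 mm) and teat above, 92 mm high in all, about 75 g; grip the body (TCP 40 to 45 mm up). Origin: centre of its base, z up.
- brown_bottle: BROWN (iodine): dropper bottle of the same shape and size. Origin: centre of its base, z up.
- white_bottle: WHITE all over (the decolouriser): dropper bottle of the same shape and size. Origin: centre of its base, z up.
- red_bottle: RED stain: dropper bottle of the same shape and size. Origin: centre of its base, z up.
- blue_bottle: BLUE stain: dropper bottle of the same shape and size, not needed today, to be left where it is. Origin: centre of its base.
- green_bottle: GREEN stain: dropper bottle of the same shape and size, not needed today, to be left where it is. Origin: centre of its base.
- staining_tray: Fixed steel tray with five glass slides on two rods, 100 (x) by 300 (y) by 24 mm high. Origin: centre of underside; x points away from the robot (within 0.25 rad), y to its left. Its far edge is at x = +50 mm. Four bottles evenly along it stand mid-quarter, 75 mm apart: y = +112, +37, -37, -112 mm; with a 20 mm (finger's width) gap their centres are at x = +88 mm.
- slide_box: Dark blue closed box for 25 microscope slides, 102 mm (x) by 84 mm (y), 35 mm high, flat lid, steel catch at -x; loose, 0.35 kg. Origin: centre of its underside, z up.
- cover_box: Small cover-glass box, white with an orange lid and a blank white patch, 64 mm (x) by 40 mm (y), 25 mm high, about 60 g; take it across its 40 mm. Origin: centre of its underside, z up.
Mind the look-alikes: they are no part of the job. What is meant by the red_bottle is not yellow, and is the larger of those in its own colour.

How it is judged:
By the outcome, as a careful person would: the job done as asked, in the order asked, and still so for the second after the job is handed in, with the robot touching nothing.
It also fails if it takes over 125 s, if anything falls off the work surface, if the arm or the gripper's body presses on something with over 40 N, if the wrist force passes 120 N, or if a joint passes its speed limit or range.

### The arm

A 6-joint arm with a two-finger parallel gripper is mounted at the origin on the work surface. World frame = base frame: x ahead of the robot, y to its left, z up, the work surface at z = 0. Lengths are in m, angles in rad, forces in N, time in s.
With the tool pointing down it reaches from about 0.25 to 0.725 m from the base axis. Payload 4 kg.
Tool frame: the origin (TCP) lies between the finger pads, 19 mm behind the fingertips; this is the grasp point; z points along the fingers, y is the line along which they close (so a half turn about z gives the same grasp; the last joint's range is limited). The gripper opens to 85 mm and grips with 20 to 120 N. Pads are 22 mm wide; open, the fingers measure 114 mm over their backs; the gripper's body (76 mm by 85 mm) begins 54 mm behind the grasp point. The pads swing forward as they close: fully open they stand 13 mm farther back than shut.
Start: joints at [1.175, 0.241, 0.005, 1.335, 0, 1.571], TCP at [0.193, 0.461, 0.25] pointing down, gripper open.
Joint ranges: [-2.72, 2.72], [-1.05, 1.87], [-1.09, 1.28], [-1.99, 2.15], [-1.42, 1.44], [-3.14, 3.14]. Speed limits (rad/s): [2.79, 2.79, 3.14, 3.14, 3.14, 3.14].

### API

Orientations are given as a unit quaternion [x, y, z, w].
In Python, from workcell import telemetry, vision, workorder gives the robot as it stands.
- The arm moves only by the shell command python3 -m inch 'ROWS'. ROWS is JSON, a list of rows, each a list of 3 entries, a list of its own where there are three numbers: the turn, a rotation vector about the tool's x, y, z scaled (see below), then the shift along the tool's x, y, z scaled (see below), then the closure, from -1 (fully open) to 1 (shut). A call has 1 to 10 rows; each row shifts and turns the commanded pose from where the row before left it, along the tool's axes as they then stand; what a row does not reach is not made up. The controller multiplies each number of a shift by 0.3 m and each number of a turn by 360 degrees. A row lasts 1/12 s, in which the tool goes at most 41.7 mm and 7.16 degrees, less where a joint would pass 70% of its speed; a pose out of reach is approached as far as the arm can. A call with a number of a shift or a turn outside -1 to 1 is refused whole. A call with a gripper value outside its range is refused whole. The fingers move at their own pace and stop on an object; the grip force is fixed at half the most. Time passes only in rows, so rows that do not move let the fingers close. It gives the time, the measured TCP pose, the force, the opening and the grip force at its end, in the units of the state.
- telemetry.get_obs(): the state, without advancing time (a new reading comes with each control period).
- vision.camera(name): name is "scene" or "top" or "wrist"; returns a dict with "img" (480x640x3 uint8, red, green, blue), "fov_y" (degrees; the focal length in pixels is half the picture's height over the tangent of half this angle, whatever the lens; pixels are square), "cx", "cy" (the principal point, pixels), "D" ([k1, k2, p1, p2, k3] as OpenCV has them; the pictures are not rectified), "pose" (4x4, takes a point from camera to world coordinates). Camera axes: x right, y up, looking along -z (the intrinsics and any distortion apply to the point x, -y, -z); pixel columns grow to the right and rows downward; lengths in m; the calibration is good to about 2 mm. A picture is of the moment at which its call begins. There is no depth.
- workorder.job_done(): hands the job in; it is judged then, once.
The state is a dict: "clock": time; "joint_pos": joint angles; "joint_vel": joint speeds; "tau": joint torques, N m; "eef_pos": TCP position; "tool_rot": TCP orientation; "ft_force": force on the tool from outside, world axes, zero at the start; "ft_torque": the same for the moment, N m; "grip_width": finger opening in m; "grasp_force": force on a finger pad.
Only numpy, scipy, OpenCV 4.12 (cv2) and the standard library are available. Lean on these libraries where they do the work, as an engineer would, in place of code of your own. Each camera call takes 0.05 s, during which the arm holds its last target. There are 200 camera calls.

## Working session

There is one attempt and no reset: what is moved stays moved. The work goes in short steps, Python scripts to look and compute and a shell command to move; the robot and the scene stay as the last step left them, time stands still between calls to the robot, and variables do not carry over. Pictures are saved under pics/ and viewed, at most 14 in all, crops included, and the job is handed in when it is done.

```bash
mkdir -p pics; ls; python3 - <<'E'
from workcell import telemetry, vision
import cv2,numpy as np
o=telemetry.get_obs();print(o)
for n in("scene","top"):
    c=vision.camera(n);cv2.imwrite(f"pics/{n}0.png",c["img"][:,:,::-1]);print(n,c["fov_y"],c["cx"],c["cy"],c["D"],np.round(c["pose"],3).tolist())
E
```

```text
pics
{'clock': 0.0, 'joint_pos': array([ 1.17497521e+00,  2.41418838e-01,  3.70912569e-03,  1.33518444e+00,
       -3.29424382e-05,  1.57081169e+00]), 'joint_vel': array([-0.0018029 , -0.00045341, -0.00110017,  0.00071073, -0.00134282,
        0.00017203]), 'tau': array([-1.62835811e-03, -3.72319973e+01,  2.52406991e+01,  1.69805204e-02,
       -6.02596424e-05,  9.53655331e-06]), 'eef_pos': array([0.19256246, 0.46078812, 0.24910422]), 'tool_rot': array([ 1.96628513e-01,  9.80477500e-01, -1.03167631e-03, -1.90080527e-04]), 'ft_force': array([-0.50125253,  0.27095102, -0.30481269]), 'ft_torque': array([-0.0547587 ,  0.0263946 , -0.00015237]), 'grasp_force': 0.0, 'grip_width': 0.0853815795894537}
scene 54.342873467495195 313.0148016680868 239.99907990160906 [-0.11391766  0.          0.          0.          0.        ] [[-0.626, -0.473, 0.62, 1.126], [0.78, -0.386, 0.493, 0.512], [0.006, 0.792, 0.61, 0.653], [0.0, 0.0, 0.0, 1.0]]
top 53.78062856230572 328.24011652094805 235.1665894398856 [-0.12347558  0.          0.          0.          0.        ] [[0.006, 0.982, -0.188, 0.327], [-1.0, 0.011, 0.028, 0.025], [0.029, 0.188, 0.982, 1.086], [0.0, 0.0, 0.0, 1.0]]
```

View pics/top0.png

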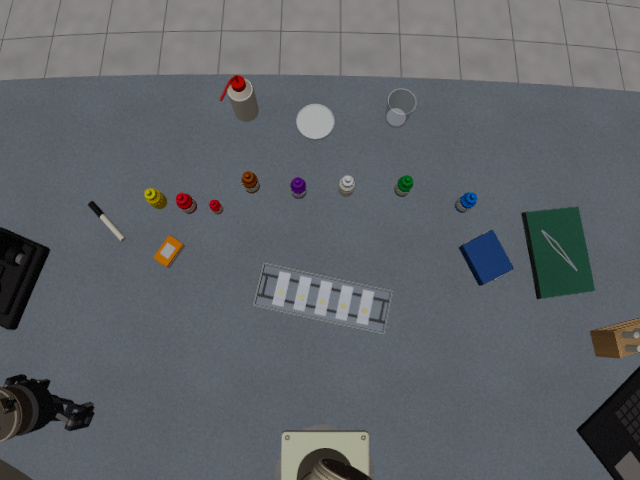

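View pics/scene0.png

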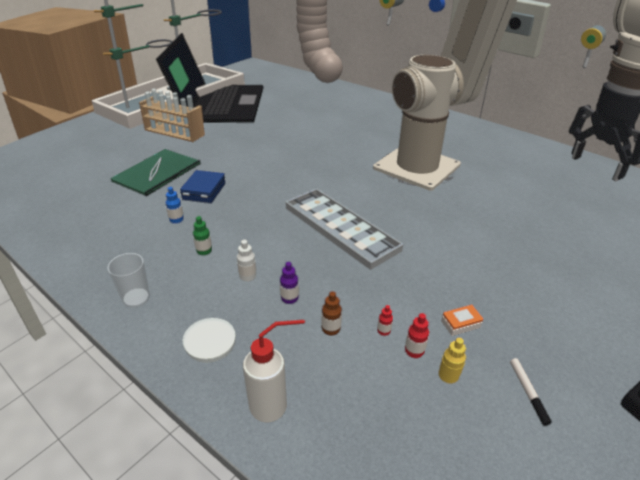

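Top view: the candidates for red are the large red bottle (186,203), the small red one (215,207), the yellow one (155,197) and the wash-bottle cap (238,85); I choose (186,203). The others wanted are violet (298,188), brown (250,182), white (346,186; not the beaker or dish), the cover box (168,251) and the slide box (486,258; not the green folder). The tray's corners are at about (265,264), (391,290), (385,332) and (254,305). Next I fit silhouettes in both cameras and make a crop as a check.

```bash
cat > h.py <<'E'
import cv2,numpy as np
from scipy.optimize import minimize
from workcell import vision,telemetry
def cam(n):
    c=vision.camera(n); f=240/np.tan(np.radians(c["fov_y"])/2)
    c["K"]=np.array([[f,0,c["cx"]],[0,f,c["cy"]],[0,0,1.]]); M=np.linalg.inv(c["pose"]); F=np.diag([1,-1,-1.])
    c["R"]=F@M[:3,:3]; c["t"]=F@M[:3,3]; c["D"]=np.array(c["D"],float); return c
def proj(c,P): return cv2.projectPoints(np.asarray(P,float),cv2.Rodrigues(c["R"])[0],c["t"],c["K"],c["D"])[0][:,0]
def ray(c,uv,z):
    u=cv2.undistortPoints(np.array([[uv]],float),c["K"],c["D"])[0,0]
    d=c["R"].T@[u[0],u[1],1]; o=-c["R"].T@c["t"]; return (o+d*(z-o[2])/d[2])[:2]
S=4
def ring(x,y,r,z): a=np.linspace(0,2*np.pi,24,endpoint=False); return np.c_[x+r*np.cos(a),y+r*np.sin(a),0*a+z]
def bottle(p):
    g=lambda r1,z1,r2,z2:np.r_[ring(p[0],p[1],r1,z1),ring(p[0],p[1],r2,z2)]
    return [g(.018,0,.018,.056),g(.0125,.056,.0125,.070),g(.009,.070,.005,.092)]
def box(lx,ly,z0,h):
    def f(p):
        c,s=np.cos(p[2]),np.sin(p[2]); q=[[sx*lx/2,sy*ly/2,z] for sx in(-1,1) for sy in(-1,1) for z in(z0,z0+h)]
        return [np.array([[p[0]+c*a-s*b,p[1]+s*a+c*b,z] for a,b,z in q])]
    return f
def fgmask(c,seed,w):
    x0,y0=int(seed[0])-w,int(seed[1])-w; x0=max(x0,0);y0=max(y0,0)
    im=c["img"][y0:y0+2*w,x0:x0+2*w]; lab=cv2.cvtColor(np.ascontiguousarray(im),cv2.COLOR_RGB2LAB).astype(float)
    lab=cv2.resize(lab,None,fx=S,fy=S,interpolation=cv2.INTER_CUBIC)
    d=lab-np.median(lab.reshape(-1,3),0); m=((np.hypot(d[...,1],d[...,2])>14)|(d[...,0]>35)).astype(np.uint8)
    n,l,st,ce=cv2.connectedComponentsWithStats(m)
    k=[i for i in range(1,n) if st[i,4]>30*S]; i=min(k,key=lambda i:np.hypot(*(ce[i]/S+[x0,y0]-seed)))
    return (l==i).astype(np.uint8),x0,y0
def fit(cs,model,p0,w,zc):
    ms=[fgmask(c,proj(c,[[p0[0],p0[1],zc]])[0],w) for c in cs]
    def iou(p,full=False):
        r=[]
        for c,(m,x0,y0) in zip(cs,ms):
            k=np.zeros_like(m)
            for q in model(p):
                h=cv2.convexHull(((proj(c,q)-[x0,y0]+.5)*S-.5).astype(np.float32)); cv2.fillConvexPoly(k,np.round(h*16).astype(int),1,shift=4)
            r.append((k&m).sum()/max(1,(k|m).sum()))
        return r if full else -sum(r)
    d=[.008,.008,.15][:len(p0)]
    s=np.array([p0]+[np.add(p0,np.eye(len(p0))[i]*d[i]) for i in range(len(p0))])
    r=minimize(iou,p0,method="Nelder-Mead",options=dict(initial_simplex=s,xatol=1e-4,fatol=1e-4)); return r.x,iou(r.x,True)
E
cat > m.py <<'E'
from h import *
T,C=cam("top"),cam("scene")
for n,uv in dict(violet=(298,186),brown=(250,181),white=(346,184),red=(187,203),blue=(466,202),green=(404,185),smallred=(215,207),yellow=(155,198)).items():
    p=ray(T,uv,.05); 
    for cs in([T],[C],[T,C]):
        try:
            r=fit(cs,bottle,p,22,.045); print(n,np.round(r[0],4),np.round(r[1],2))
        except Exception as e: print(n,e)
for n,uv,m,a,z in(("slide",(486,258),box(.102,.084,0,.035),0.3,.02),("cover",(168,251),box(.064,.040,0,.025),-.4,.013)):
  for a in (a,a+1.57):
    r=fit([T,C],m,[*ray(T,uv,z),a],40,z); print(n,np.round(r[0],4),np.round(r[1],2))
k=[ray(T,u,.024) for u in((265,264),(391,290),(385,332),(254,305))]; print(np.round(k,4).tolist())
cr=lambda c,x,y,w,h,s:cv2.resize(np.ascontiguousarray(c["img"][y:y+h,x:x+w]),(int(w*s),int(h*s)),interpolation=cv2.INTER_CUBIC)
a=np.vstack([np.hstack([cr(T,245,255,160,85,2.5),cr(T,140,180,160,85,2.5)]),np.hstack([cr(T,445,190,80,85*80//80,5)[:,:400],cr(C,370,300,120,85*120//80,10/3)[:425,:400]])])
cv2.imwrite("pics/crop1.png",a[:600,:,::-1])
E
python3 m.py
```

```text
violet [0.6425 0.0655] [0.7]
violet [0.605  0.0348] [0.71]
violet [0.6408 0.066 ] [0.68 0.51]
brown [0.6554 0.1784] [0.71]
brown [0.6487 0.1751] [0.55]
brown [0.6542 0.1778] [0.7  0.53]
white [ 0.6402 -0.0426] [0.12]
white [ 0.651  -0.0349] [0.12]
white [ 0.6483 -0.0419] [0.12 0.11]
red [0.6041 0.3264] [0.73]
red [0.594  0.3215] [0.66]
red [0.6023 0.3249] [0.71 0.61]
blue [ 0.6168 -0.3319] [0.66]
blue [ 0.5743 -0.3852] [0.64]
blue [ 0.6123 -0.3278] [0.64 0.44]
green [ 0.6556 -0.1837] [0.69]
green [ 0.6141 -0.2278] [0.65]
green [ 0.6493 -0.1801] [0.66 0.47]
smallred [0.5914 0.2485] [0.38]
smallred [0.6196 0.2683] [0.5]
smallred [0.6074 0.2653] [0.37 0.44]
yellow [0.6129 0.3974] [0.96]
yellow [0.6086 0.396 ] [0.94]
yellow [0.6126 0.397 ] [0.95 0.91]
slide [ 0.4854 -0.3771  0.4513] [0.86 0.62]
slide [ 0.4799 -0.3773  2.3826] [0.68 0.62]
cover [ 0.4911  0.3623 -0.5872] [0.88 0.69]
cover [0.491  0.362  2.5606] [0.87 0.69]
[[0.4631, 0.1372], [0.4068, -0.1472], [0.3133, -0.1325], [0.3708, 0.1592]]Traceback (most recent call last):
  File "m.py", line 14, in <module>
    a=np.vstack([np.hstack([cr(T,245,255,160,85,2.5),cr(T,140,180,160,85,2.5)]),np.hstack([cr(T,445,190,80,85*80//80,5)[:,:400],cr(C,370,300,120,85*120//80,10/3)[:425,:400]])])
                                                                                ~~~~~~~~~^^^^^^^^^^^^^^^^^^^^^^^^^^^^^^^^^^^^^^^^^^^^^^^^^^^^^^^^^^^^^^^^^^^^^^^^^^^^^^^^^^^^^
    return _nx.concatenate(arrs, 1, dtype=dtype, casting=casting)
           ~~~~~~~~~~~~~~~^^^^^^^^^^^^^^^^^^^^^^^^^^^^^^^^^^^^^^^
ValueError: all the input array dimensions except for the concatenation axis must match exactly, but along dimension 0, the array at index 0 has size 425 and the array at index 1 has size 423
```

```bash
sed -i 's/>14)|(d\[...,0\]>35)/>10)|(abs(d[...,0])>22)/; s/^    n,l,st,ce=cv2/    m=cv2.morphologyEx(m,cv2.MORPH_CLOSE,np.ones((13,13),np.uint8)); m[:2]=m[-2:]=0\n    n,l,st,ce=cv2/' h.py
sed -i 's/,cr(C,370,300,120,85\*120\/\/80,10\/3)\[:425,:400\]/,cr(C,370,300,80,85,5)/' m.py; python3 m.py
```

```text
violet [0.6408 0.0655] [0.97]
violet [0.6376 0.0641] [0.71]
violet [0.6405 0.0655] [0.96 0.68]
brown [0.6533 0.1771] [0.95]
brown [0.6491 0.1748] [0.74]
brown [0.6529 0.1772] [0.94 0.72]
white [ 0.6482 -0.046 ] [0.87]
white [ 0.6016 -0.0941] [0.5]
white [ 0.6473 -0.046 ] [0.86 0.27]
red [0.6021 0.3245] [0.95]
red [0.5947 0.3214] [0.77]
red [0.602  0.3243] [0.95 0.73]
blue [ 0.6126 -0.3272] [0.95]
blue [ 0.5753 -0.3834] [0.38]
blue [ 0.6126 -0.3272] [0.95 0.25]
green [ 0.6502 -0.1804] [0.94]
green [ 0.6166 -0.2251] [0.69]
green [ 0.6494 -0.1802] [0.93 0.5 ]
smallred [0.5925 0.2521] [0.52]
smallred [0.619  0.2681] [0.61]
smallred [0.6005 0.2589] [0.51 0.47]
yellow [0.6124 0.3975] [0.95]
yellow [0.6082 0.3957] [0.92]
yellow [0.6123 0.3969] [0.94 0.89]
slide [ 0.4833 -0.3723  0.4663] [0.98 0.49]
slide [ 0.4835 -0.3734  1.7919] [0.74 0.43]
cover [ 0.4913  0.3625 -0.5764] [0.96 0.78]
cover [0.491  0.3626 2.557 ] [0.95 0.78]
[[0.4631, 0.1372], [0.4068, -0.1472], [0.3133, -0.1325], [0.3708, 0.1592]]
```

View pics/crop1.png

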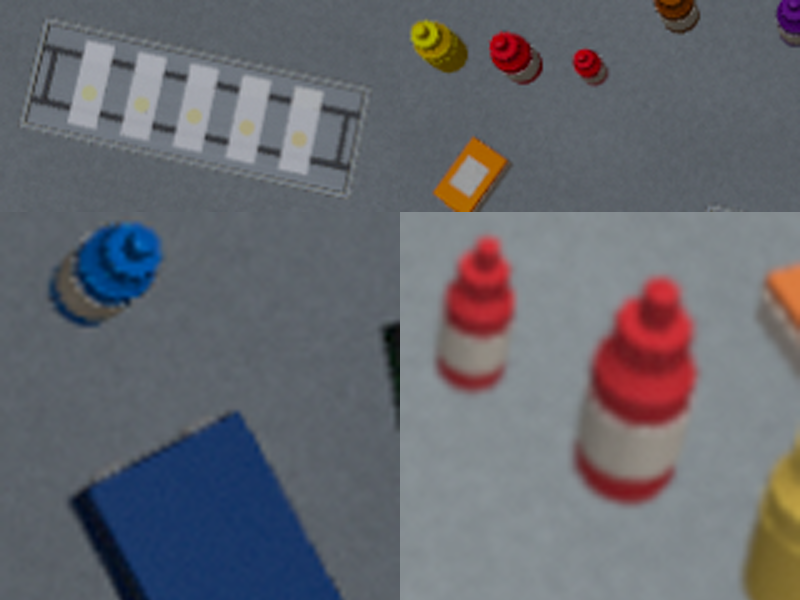

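The crop confirms the larger red bottle at top (186,203); the small red one beside it is the look-alike. Top-camera fits are good (IoU about 0.95), and the tray yaw is about -0.195. I turn the tool onto the tray axes and fly above violet.

```bash
cat > go.py <<'E'
# usage: go.py name z  -> shift in tool units (m/0.3) and yaw error to target
import sys,numpy as np
from scipy.spatial.transform import Rotation as R
from workcell import telemetry
P=dict(violet=(.6408,.0655),brown=(.6532,.1771),white=(.648,-.046),red=(.602,.3244),cover=(.4913,.3625),slide=(.4833,-.3723))
o=telemetry.get_obs(); r=R.from_quat(o["tool_rot"]); m=r.as_matrix()
y=np.degrees(np.arctan2(m[1,1],m[0,1])); n=sys.argv[1]
C=np.array([.3885,.004]);yw=-.195;xd=np.array([np.cos(yw),np.sin(yw)]);yd=np.array([-xd[1],xd[0]])
for i,k in enumerate(["Tviolet","Tbrown","Twhite","Tred"]): P[k]=C+.088*xd+(.1125-.075*i)*yd
d=m.T@(np.array([*P[n],float(sys.argv[2])])-o["eef_pos"])
print("t %.2f pos %s yawY %.2f tiltz %s width %.4f gf %.1f F %s shift_units %s q %s"%(o["clock"],np.round(o["eef_pos"],4),y,np.round(m[:2,2],4),o["grip_width"],o["grasp_force"],np.round(o["ft_force"],1),np.round(d/.3,4),np.round(o["joint_pos"],2)))
E
python3 -m inch '[[[0,0,-0.016],[0,0,0],-0.4],[[0,0,-0.016],[0,0,0],-0.4],[[0,0,0],[-0.107,-0.063,0],-0.4],[[0,0,0],[-0.107,-0.063,0],-0.4],[[0,0,0],[-0.107,-0.063,0],-0.4],[[0,0,0],[-0.107,-0.063,0],-0.4],[[0,0,0],[-0.107,-0.063,0],-0.4],[[0,0,0],[-0.107,-0.063,0],-0.4],[[0,0,0],[-0.107,-0.063,0],-0.4],[[0,0,0],[-0.107,-0.063,0],-0.4]]'
python3 -m inch '[[[0,0,0],[-0.107,-0.063,0],-0.4],[[0,0,0],[-0.107,-0.063,0],-0.4],[[0,0,0],[-0.107,-0.063,0],-0.4],[[0,0,0],[-0.107,-0.063,0],-0.4],[[0,0,0],[-0.107,-0.063,0],-0.4],[[0,0,0],[-0.107,-0.063,0],-0.4],[[0,0,0],[-0.107,-0.063,0],-0.4],[[0,0,0],[-0.107,-0.063,0],-0.4],[[0,0,0],[0,0,0],-0.4],[[0,0,0],[0,0,0],-0.4]]'
python3 go.py violet 0.044
```

```text
clock: 1.13
eef_pos: [0.4166, 0.2618, 0.2501]
tool_rot: [0.097, 0.995, 0.0, 0.0]
ft_force: [0.0, 0.2, 0.1]
grip_width: 0.0599
grasp_force: 0.0
clock: 1.97
eef_pos: [0.639, 0.0633, 0.2482]
tool_rot: [0.099, 0.995, -0.0, -0.001]
ft_force: [0.5, -0.2, 0.0]
grip_width: 0.0601
grasp_force: 0.0
t 1.97 pos [0.639  0.0633 0.2482] yawY 78.65 tiltz [-0.0022 -0.0001] width 0.0601 gf 0.0 F [ 0.5 -0.2  0. ] shift_units [-0.0059  0.0086  0.6808] q [0.1  0.54 0.44 1.48 0.   0.3 ]
```

```bash
python3 -m inch '[[[0,0,0],[-0.006,0.009,0.12],-0.4],[[0,0,0],[0,0,0.12],-0.4],[[0,0,0],[0,0,0.12],-0.4],[[0,0,0],[0,0,0.12],-0.4],[[0,0,0],[0,0,0.1],-0.4],[[0,0,0],[0,0,0.07],-0.4],[[0,0,0],[0,0,0.03],-0.4],[[0,0,0],[0,0,0],-0.4]]'
python3 go.py violet 0.044
python3 -m inch '[[[0,0,0],[0,0,0],0],[[0,0,0],[0,0,0],0.2],[[0,0,0],[0,0,0],0.4],[[0,0,0],[0,0,0],0.6],[[0,0,0],[0,0,0],0.6],[[0,0,0],[0,0,0],0.6]]'
python3 go.py Tviolet 0.044
```

```text
clock: 2.63
eef_pos: [0.6378, 0.0684, 0.0436]
tool_rot: [0.097, 0.995, -0.0, -0.003]
ft_force: [-0.6, 0.3, -0.6]
grip_width: 0.0598
grasp_force: 0.0
t 2.63 pos [0.6378 0.0684 0.0436] yawY 78.92 tiltz [-0.0056 -0.0004] width 0.0598 gf 0.0 F [-0.6  0.3 -0.6] shift_units [-0.0118 -0.0075 -0.0015] q [0.11 0.67 0.12 1.03 0.   0.3 ]
clock: 3.13
eef_pos: [0.6423, 0.0679, 0.0487]
tool_rot: [0.097, 0.995, 0.001, 0.002]
ft_force: [-0.5, 1.3, 6.5]
grip_width: 0.0343
grasp_force: 60.3
t 3.13 pos [0.6423 0.0679 0.0487] yawY 78.85 tiltz [0.0049 0.001 ] width 0.0343 gf 60.3 F [-0.5  1.3  6.5] shift_units [0.4953 0.0021 0.0135] q [0.11 0.66 0.12 1.03 0.   0.3 ]
```

```bash
python3 -m inch '[[[0,0,0],[0,0,-0.03],0.6],[[0,0,0],[0,0,-0.08],0.6],[[0,0,0],[0,0,-0.11],0.6],[[0,0,0],[0.04,0,-0.11],0.6],[[0,0,0],[0.085,0.001,-0.04],0.6],[[0,0,0],[0.1,0.001,0],0.6],[[0,0,0],[0.1,0,0],0.6],[[0,0,0],[0.1,0,0],0.6],[[0,0,0],[0.05,0,0],0.6],[[0,0,0],[0.02,0,0],0.6]]'
python3 -m inch '[[[0,0,0],[0,0,0],0.6],[[0,0,0],[0,0,0],0.6],[[0,0,0],[0,0,0],0.6]]'
python3 go.py Tviolet 0.050
```

```text
clock: 3.97
eef_pos: [0.492, 0.0971, 0.1576]
tool_rot: [0.097, 0.995, -0.0, -0.001]
ft_force: [0.4, 0.1, -0.3]
grip_width: 0.0342
grasp_force: 59.9
clock: 4.22
eef_pos: [0.4964, 0.0968, 0.1574]
tool_rot: [0.097, 0.995, 0.0, 0.001]
ft_force: [-0.2, -0.3, -1.0]
grip_width: 0.0343
grasp_force: 59.9
t 4.22 pos [0.4964 0.0968 0.1574] yawY 78.81 tiltz [0.0017 0.0001] width 0.0343 gf 59.9 F [-0.2 -0.3 -1. ] shift_units [1.000e-04 1.700e-03 3.579e-01] q [ 0.19  0.31 -0.15  1.11 -0.    0.39]
```

```bash
python3 -m inch '[[[0,0,0],[0,0.002,0.08],0.6],[[0,0,0],[0,0,0.1],0.6],[[0,0,0],[0,0,0.08],0.6],[[0,0,0],[0,0,0.05],0.6],[[0,0,0],[0,0,0.03],0.6],[[0,0,0],[0,0,0.01],0.6],[[0,0,0],[0,0,0],0.6],[[0,0,0],[0,0,0],0.6]]'
python3 go.py Tviolet 0.049
python3 -m inch '[[[0,0,0],[0,0,0.005],0.6],[[0,0,0],[0,0,0.003],0.6],[[0,0,0],[0,0,0],0.6]]'
python3 go.py Tviolet 0.049
```

```text
clock: 4.88
eef_pos: [0.4962, 0.0975, 0.0527]
tool_rot: [0.097, 0.995, 0.0, 0.001]
ft_force: [-1.1, -0.1, -0.4]
grip_width: 0.034
grasp_force: 59.9
t 4.88 pos [0.4962 0.0975 0.0527] yawY 78.83 tiltz [0.0015 0.0003] width 0.0340 gf 59.9 F [-1.1 -0.1 -0.4] shift_units [-0.0017 -0.0005  0.0123] q [ 0.19  0.43 -0.29  0.85 -0.    0.39]
clock: 5.13
eef_pos: [0.4955, 0.0976, 0.0503]
tool_rot: [0.097, 0.995, 0.0, 0.001]
ft_force: [0.7, 0.8, -0.6]
grip_width: 0.0342
grasp_force: 59.9
t 5.13 pos [0.4955 0.0976 0.0503] yawY 78.84 tiltz [0.0014 0.0003] width 0.0342 gf 59.9 F [ 0.7  0.8 -0.6] shift_units [-0.0039 -0.0002  0.0043] q [ 0.19  0.43 -0.29  0.85 -0.    0.39]
```

Lower until there is contact force, in 1 mm steps.

```bash
for i in 1 ; do python3 -m inch '[[[0,0,0],[0,0,0.004],0.6],[[0,0,0],[0,0,0],0.6]]'; python3 -m inch '[[[0,0,0],[0,0,0.004],0.6],[[0,0,0],[0,0,0],0.6]]';python3 -m inch '[[[0,0,0],[0,0,0.004],0.6],[[0,0,0],[0,0,0],0.6]]'; done | grep -E "pos|ft"; python3 go.py Tviolet 0.049
```

```text
eef_pos: [0.4953, 0.0976, 0.0487]
ft_force: [-0.3, -0.2, -1.0]
eef_pos: [0.4953, 0.0976, 0.0487]
ft_force: [-2.8, -0.7, 9.6]
eef_pos: [0.4954, 0.0976, 0.0486]
ft_force: [-5.5, -0.7, 17.9]
t 5.63 pos [0.4954 0.0976 0.0486] yawY 78.85 tiltz [0.002  0.0003] width 0.0345 gf 61.9 F [-5.5 -0.7 17.9] shift_units [-0.0042 -0.     -0.0012] q [ 0.19  0.43 -0.3   0.84 -0.    0.39]
```

```bash
python3 -m inch '[[[0,0,0],[0,0,-0.006],0.6],[[0,0,0],[0,0,0],0.2],[[0,0,0],[0,0,0],-0.15],[[0,0,0],[0,0,0],-0.35],[[0,0,0],[0,0,0],-0.35],[[0,0,0],[0,0,-0.05],-0.35],[[0,0,0],[0,0,-0.1],-0.35],[[0,0,0],[0,0,-0.12],-0.35],[[0,0,0],[0,0,-0.1],-0.35],[[0,0,0],[-0.03,0.02,-0.04],-0.4]]'
python3 -m inch '[[[0,0,0],[-0.08,0.063,0],-0.4],[[0,0,0],[-0.1,0.08,0],-0.4],[[0,0,0],[-0.1,0.08,0],-0.4],[[0,0,0],[-0.1,0.08,0],-0.4],[[0,0,0],[-0.05,0.039,0],-0.4],[[0,0,0],[0,0,0],-0.4],[[0,0,0],[0,0,0],-0.4]]'
python3 go.py brown 0.044
```

```text
clock: 6.47
eef_pos: [0.5056, 0.1015, 0.1749]
tool_rot: [0.097, 0.995, 0.001, 0.002]
ft_force: [0.3, -0.7, -0.6]
grip_width: 0.0599
grasp_force: 0.0
clock: 7.05
eef_pos: [0.6515, 0.1777, 0.1688]
tool_rot: [0.097, 0.995, -0.0, -0.001]
ft_force: [-0.8, -0.7, -0.6]
grip_width: 0.0599
grasp_force: 0.0
t 7.05 pos [0.6515 0.1777 0.1688] yawY 78.88 tiltz [-0.0024 -0.0007] width 0.0599 gf 0.0 F [-0.8 -0.7 -0.6] shift_units [-7.000e-03 -4.000e-04  4.162e-01] q [ 0.27  0.64  0.41  1.34 -0.    0.46]
```

```bash
python3 - <<'E'
from h import *
T=cam("top"); cv2.imwrite("pics/t1.png",cv2.resize(np.ascontiguousarray(T["img"][140:350,200:480,::-1]),None,fx=2.5,fy=2.5))
for p in((.4955,.0976),(.6532,.1771)):
    r=fit([T],bottle,p,22,.045); print(np.round(r[0],4),np.round(r[1],2))
E
```

```text
[0.5245 0.0776] [0.31]
[0.6849 0.1442] [0.58]
```

View pics/t1.png

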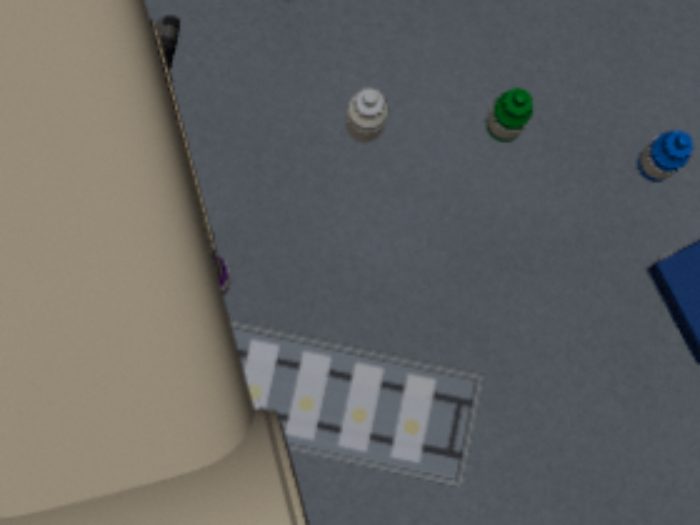

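The arm hides most of the view; violet's edge shows at (222,272) in the crop, standing beside the tray. Next is brown.

```bash
python3 -m inch '[[[0,0,0],[-0.004,0,0.08],-0.4],[[0,0,0],[0,0,0.12],-0.4],[[0,0,0],[0,0,0.1],-0.4],[[0,0,0],[0,0,0.07],-0.4],[[0,0,0],[0,0,0.04],-0.4],[[0,0,0],[0,0,0],-0.4],[[0,0,0],[0,0,0],-0.4]]'
python3 go.py brown 0.044
python3 -m inch '[[[0,0,0],[0,0,0],0],[[0,0,0],[0,0,0],0.2],[[0,0,0],[0,0,0],0.4],[[0,0,0],[0,0,0],0.6],[[0,0,0],[0,0,0],0.6],[[0,0,0],[0,0,0],0.6]]'
python3 go.py Tbrown 0.044
python3 -m inch '[[[0,0,0],[0,0,-0.03],0.6],[[0,0,0],[0,0,-0.08],0.6],[[0,0,0],[0,0,-0.11],0.6],[[0,0,0],[0.02,-0.02,-0.11],0.6],[[0,0,0],[0.05,-0.066,-0.04],0.6],[[0,0,0],[0.07,-0.094,0],0.6],[[0,0,0],[0.08,-0.108,0],0.6],[[0,0,0],[0.08,-0.108,0],0.6],[[0,0,0],[0.08,-0.108,0],0.6],[[0,0,0],[0.05,-0.068,0],0.6]]'
python3 -m inch '[[[0,0,0],[0.03,-0.04,0],0.6],[[0,0,0],[0,0,0],0.6],[[0,0,0],[0,0,0],0.6],[[0,0,0],[0,0,0],0.6]]'
python3 go.py Tbrown 0.050
```

```text
clock: 7.68
eef_pos: [0.6521, 0.1767, 0.0483]
tool_rot: [0.097, 0.995, -0.0, -0.0]
ft_force: [1.1, 0.8, 0.6]
grip_width: 0.0599
grasp_force: 0.0
t 7.68 pos [0.6521 0.1767 0.0483] yawY 78.82 tiltz [-0.0006 -0.0002] width 0.0599 gf 0.0 F [1.1 0.8 0.6] shift_units [-0.0034  0.0021  0.0142] q [ 0.26  0.72  0.24  1.08 -0.    0.46]
clock: 8.18
eef_pos: [0.6544, 0.1775, 0.0508]
tool_rot: [0.097, 0.995, 0.001, 0.002]
ft_force: [0.3, -0.6, 7.2]
grip_width: 0.0345
grasp_force: 60.4
t 8.18 pos [0.6544 0.1775 0.0508] yawY 78.84 tiltz [0.0051 0.0011] width 0.0345 gf 60.4 F [ 0.3 -0.6  7.2] shift_units [ 0.4644 -0.6141  0.0191] q [ 0.26  0.72  0.24  1.08 -0.    0.46]
clock: 9.02
eef_pos: [0.4892, 0.0318, 0.1592]
tool_rot: [0.098, 0.995, -0.001, -0.001]
ft_force: [-0.1, -0.2, -0.3]
grip_width: 0.0341
grasp_force: 59.9
clock: 9.35
eef_pos: [0.4828, 0.0241, 0.1595]
tool_rot: [0.097, 0.995, 0.0, 0.001]
ft_force: [0.5, -0.9, -1.3]
grip_width: 0.0342
grasp_force: 59.9
t 9.35 pos [0.4828 0.0241 0.1595] yawY 78.85 tiltz [0.0021 0.0005] width 0.0342 gf 59.9 F [ 0.5 -0.9 -1.3] shift_units [ 0.0026 -0.0019  0.3651] q [ 0.05  0.27 -0.2   1.1   0.    0.24]
```

```bash
(python3 -m inch '[[[0,0,0],[0.003,-0.002,0.08],0.6],[[0,0,0],[0,0,0.1],0.6],[[0,0,0],[0,0,0.08],0.6],[[0,0,0],[0,0,0.05],0.6],[[0,0,0],[0,0,0.03],0.6],[[0,0,0],[0,0,0.013],0.6],[[0,0,0],[0,0,0.004],0.6],[[0,0,0],[0,0,0],0.6],[[0,0,0],[0,0,0],0.6]]'
python3 -m inch '[[[0,0,0],[0,0,0.004],0.6],[[0,0,0],[0,0,0],0.6]]'
python3 -m inch '[[[0,0,0],[0,0,0.002],0.6],[[0,0,0],[0,0,0],0.6]]') | grep -E "pos|ft"
python3 go.py Tbrown 0.05
```

```text
eef_pos: [0.4818, 0.0235, 0.0527]
ft_force: [0.3, 0.3, 0.6]
eef_pos: [0.4813, 0.0233, 0.0512]
ft_force: [-0.0, 0.5, -0.5]
eef_pos: [0.4811, 0.0233, 0.0507]
ft_force: [-1.1, -0.5, 4.0]
t 10.43 pos [0.4811 0.0233 0.0507] yawY 78.84 tiltz [0.0014 0.0002] width 0.0341 gf 60.4 F [-1.1 -0.5  4. ] shift_units [-0.0029  0.0022  0.0024] q [ 0.05  0.39 -0.35  0.82  0.    0.24]
```

```bash
(python3 -m inch '[[[0,0,0],[0,0,0],0.2],[[0,0,0],[0,0,0],-0.15],[[0,0,0],[0,0,0],-0.35],[[0,0,0],[0,0,0],-0.35],[[0,0,0],[0,0,-0.05],-0.35],[[0,0,0],[0,0,-0.1],-0.35],[[0,0,0],[0,0,-0.12],-0.35],[[0,0,0],[0,0,-0.1],-0.35],[[0,0,0],[-0.03,-0.006,-0.04],-0.4],[[0,0,0],[-0.08,-0.016,0],-0.4]]'
python3 -m inch '[[[0,0,0],[-0.11,-0.022,0],-0.4],[[0,0,0],[-0.12,-0.025,0],-0.4],[[0,0,0],[-0.12,-0.025,0],-0.4],[[0,0,0],[-0.09,-0.02,0],-0.4],[[0,0,0],[-0.04,-0.008,0],-0.4],[[0,0,0],[0,0,0],-0.4],[[0,0,0],[0,0,0],-0.4]]') | grep -E "pos|ft"
python3 go.py white 0.046
```

```text
eef_pos: [0.5122, 0.0111, 0.177]
ft_force: [-0.5, -0.3, 0.2]
eef_pos: [0.6469, -0.0471, 0.1716]
ft_force: [-0.6, 0.6, 0.2]
t 11.85 pos [ 0.6469 -0.0471  0.1716] yawY 78.81 tiltz [-0.0022  0.0003] width 0.0599 gf 0.0 F [-0.6  0.6  0.2] shift_units [-0.0039  0.0044  0.4187] q [-0.07  0.58  0.31  1.31  0.    0.12]
```

```bash
python3 -m inch '[[[0,0,0],[-0.002,0.004,0.08],-0.4],[[0,0,0],[0,0,0.12],-0.4],[[0,0,0],[0,0,0.1],-0.4],[[0,0,0],[0,0,0.07],-0.4],[[0,0,0],[0,0,0.043],-0.4],[[0,0,0],[0,0,0],-0.4],[[0,0,0],[0,0,0],-0.4]]' >/dev/null
python3 go.py white 0.046
python3 -m inch '[[[0,0,0],[0,0,0],0],[[0,0,0],[0,0,0],0.2],[[0,0,0],[0,0,0],0.4],[[0,0,0],[0,0,0],0.6],[[0,0,0],[0,0,0],0.6],[[0,0,0],[0,0,0],0.6]]' >/dev/null
python3 go.py Twhite 0.044
(python3 -m inch '[[[0,0,0],[0,0,-0.03],0.6],[[0,0,0],[0,0,-0.08],0.6],[[0,0,0],[0,0,-0.11],0.6],[[0,0,0],[0.03,-0.007,-0.11],0.6],[[0,0,0],[0.077,-0.017,-0.04],0.6],[[0,0,0],[0.11,-0.024,0],0.6],[[0,0,0],[0.12,-0.026,0],0.6],[[0,0,0],[0.12,-0.026,0],0.6],[[0,0,0],[0.08,-0.018,0],0.6],[[0,0,0],[0.05,-0.011,0],0.6]]'
python3 -m inch '[[[0,0,0],[0,0,0],0.6],[[0,0,0],[0,0,0],0.6],[[0,0,0],[0,0,0],0.6]]') | grep -E "pos|ft"
python3 go.py Twhite 0.050
```

```text
t 12.43 pos [ 0.6464 -0.0451  0.0486] yawY 78.89 tiltz [-0.0027  0.0003] width 0.0599 gf 0.0 F [-0.  -0.4  0.5] shift_units [-0.0059 -0.0018  0.0087] q [-0.07  0.67  0.14  1.04  0.    0.12]
t 12.93 pos [ 0.6495 -0.0457  0.0515] yawY 78.85 tiltz [0.0042 0.    ] width 0.0342 gf 60.1 F [-0.7  1.2  6.6] shift_units [ 0.5926 -0.1307  0.0223] q [-0.07  0.67  0.15  1.04  0.    0.12]
eef_pos: [0.4641, -0.0498, 0.1603]
ft_force: [-0.0, 0.5, -0.2]
eef_pos: [0.4691, -0.0499, 0.1607]
ft_force: [0.3, -0.0, -0.7]
t 14.02 pos [ 0.4691 -0.0499  0.1607] yawY 78.84 tiltz [ 0.0023 -0.0002] width 0.0343 gf 59.8 F [ 0.3 -0.  -0.7] shift_units [ 0.0059 -0.001   0.3691] q [-0.11  0.24 -0.23  1.09  0.    0.09]
```

```bash
(python3 -m inch '[[[0,0,0],[0.003,-0.001,0.08],0.6],[[0,0,0],[0,0,0.1],0.6],[[0,0,0],[0,0,0.08],0.6],[[0,0,0],[0,0,0.05],0.6],[[0,0,0],[0,0,0.03],0.6],[[0,0,0],[0,0,0.014],0.6],[[0,0,0],[0,0,0.004],0.6],[[0,0,0],[0,0,0],0.6],[[0,0,0],[0,0,0],0.6]]'
python3 -m inch '[[[0,0,0],[0,0,0.003],0.6],[[0,0,0],[0,0,0],0.6]]'
python3 -m inch '[[[0,0,0],[0,0,0.003],0.6],[[0,0,0],[0,0,0],0.6]]') | grep -E "pos|ft"
python3 go.py Twhite 0.05
```

```text
eef_pos: [0.468, -0.0499, 0.0535]
ft_force: [-0.0, 0.3, -0.2]
eef_pos: [0.4675, -0.0499, 0.0525]
ft_force: [-0.1, 0.4, -1.6]
eef_pos: [0.4674, -0.0499, 0.0514]
ft_force: [0.1, 0.4, 1.1]
t 15.10 pos [ 0.4674 -0.0499  0.0514] yawY 78.84 tiltz [ 0.0015 -0.0002] width 0.0342 gf 60.2 F [0.1 0.4 1.1] shift_units [-0.0006  0.0004  0.0047] q [-0.11  0.37 -0.38  0.81 -0.    0.09]
```

```bash
(python3 -m inch '[[[0,0,0],[0,0,0.001],0.2],[[0,0,0],[0,0,0],-0.15],[[0,0,0],[0,0,0],-0.35],[[0,0,0],[0,0,0],-0.35],[[0,0,0],[0,0,-0.05],-0.35],[[0,0,0],[0,0,-0.1],-0.35],[[0,0,0],[0,0,-0.12],-0.35],[[0,0,0],[0,0,-0.1],-0.35],[[0,0,0],[-0.006,0.04,-0.04],-0.4],[[0,0,0],[-0.012,0.08,0],-0.4]]'
python3 -m inch '[[[0,0,0],[-0.02,0.13,0],-0.4],[[0,0,0],[-0.02,0.13,0],-0.4],[[0,0,0],[-0.02,0.13,0],-0.4],[[0,0,0],[-0.02,0.13,0],-0.4],[[0,0,0],[-0.02,0.13,0],-0.4],[[0,0,0],[-0.02,0.13,0],-0.4],[[0,0,0],[-0.02,0.13,0],-0.4],[[0,0,0],[-0.02,0.13,0],-0.4],[[0,0,0],[-0.014,0.1,0],-0.4],[[0,0,0],[-0.006,0.051,0],-0.4]]' 
python3 -m inch '[[[0,0,0],[0,0,0],-0.4],[[0,0,0],[0,0,0],-0.4],[[0,0,0],[0,0,0],-0.4]]') | grep -E "pos|ft"
python3 go.py red 0.046; python3 - <<'E'
from h import *
T=cam("top"); cv2.imwrite("pics/t2.png",cv2.resize(np.ascontiguousarray(T["img"][140:350,100:420,::-1]),None,fx=2.5,fy=2.5))
for p in((.4674,-.05),(.4812,.0233),(.496,.0976),(.602,.3244)):
    r=fit([T],bottle,p,18,.045); print(np.round(r[0],4),np.round(r[1],2))
E
```

```text
eef_pos: [0.4811, -0.0169, 0.1775]
ft_force: [0.3, -0.8, 0.1]
eef_pos: [0.6014, 0.3286, 0.1723]
ft_force: [0.1, -0.3, 0.3]
eef_pos: [0.6007, 0.3235, 0.1729]
ft_force: [-0.0, -0.3, 0.2]
t 17.02 pos [0.6007 0.3235 0.1729] yawY 78.81 tiltz [-0.0014 -0.0012] width 0.0599 gf 0.0 F [-0.  -0.3  0.2] shift_units [-0.004   0.0042  0.423 ] q [ 0.49  0.65  0.44  1.36 -0.    0.69]
[ 0.4651 -0.0503] [0.75]
[0.4795 0.0227] [0.92]
[0.4946 0.097 ] [0.94]
[0.6096 0.345 ] [0.27]
```

View pics/t2.png

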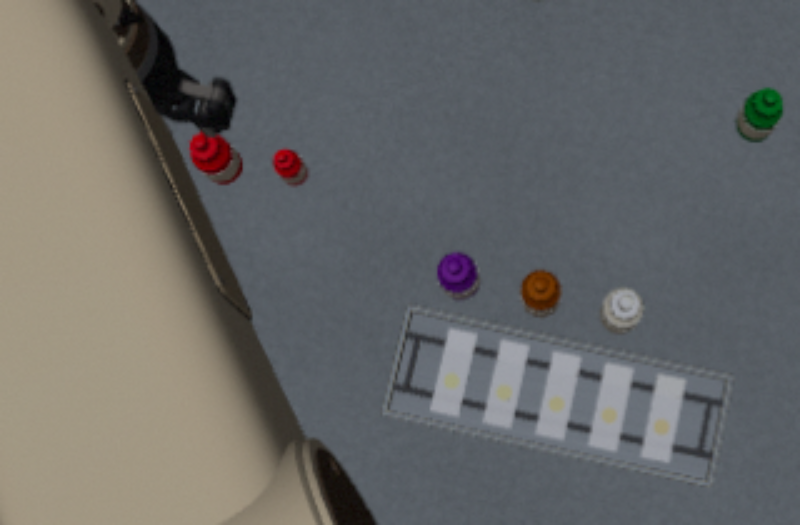

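Violet (457,275), brown (540,292) and white (623,310) stand in a row behind the tray. The gripper is over the larger red at (212,155), clear of the small one at (288,165).

```bash
python3 -m inch '[[[0,0,0],[-0.002,0.004,0.08],-0.4],[[0,0,0],[0,0,0.12],-0.4],[[0,0,0],[0,0,0.1],-0.4],[[0,0,0],[0,0,0.07],-0.4],[[0,0,0],[0,0,0.046],-0.4],[[0,0,0],[0,0,0],-0.4],[[0,0,0],[0,0,0],-0.4]]' >/dev/null
python3 go.py red 0.046
python3 -m inch '[[[0,0,0],[0,0,0],0],[[0,0,0],[0,0,0],0.2],[[0,0,0],[0,0,0],0.4],[[0,0,0],[0,0,0],0.6],[[0,0,0],[0,0,0],0.6],[[0,0,0],[0,0,0],0.6]]' >/dev/null
python3 go.py Tred 0.044
(python3 -m inch '[[[0,0,0],[0,0,-0.03],0.6],[[0,0,0],[0,0,-0.08],0.6],[[0,0,0],[0,0,-0.11],0.6],[[0,0,0],[0,0,-0.12],0.6],[[0,0,0],[0.003,-0.03,-0.08],0.6],[[0,0,0],[0.01,-0.08,0],0.6],[[0,0,0],[0.015,-0.12,0],0.6],[[0,0,0],[0.017,-0.13,0],0.6],[[0,0,0],[0.017,-0.13,0],0.6],[[0,0,0],[0.017,-0.13,0],0.6]]'
python3 -m inch '[[[0,0,0],[0.017,-0.13,0],0.6],[[0,0,0],[0.017,-0.13,0],0.6],[[0,0,0],[0.017,-0.13,0],0.6],[[0,0,0],[0.017,-0.13,0],0.6],[[0,0,0],[0.017,-0.13,0],0.6],[[0,0,0],[0.017,-0.13,0],0.6],[[0,0,0],[0.016,-0.11,0],0.6],[[0,0,0],[0.01,-0.06,0],0.6],[[0,0,0],[0.005,-0.02,0],0.6],[[0,0,0],[0,0,0],0.6]]'
python3 -m inch '[[[0,0,0],[0,0,0],0.6],[[0,0,0],[0,0,0],0.6],[[0,0,0],[0,0,0],0.6]]') | grep -E "pos|ft"
python3 go.py Tred 0.050
```

```text
t 17.65 pos [0.6016 0.3239 0.0484] yawY 78.75 tiltz [-0.0018 -0.0011] width 0.0599 gf 0.0 F [ 0.2 -0.2  0.7] shift_units [-0.0011  0.002   0.008 ] q [ 0.49  0.74  0.27  1.1  -0.    0.69]
t 18.15 pos [0.6036 0.326  0.0514] yawY 78.83 tiltz [0.0042 0.0015] width 0.0342 gf 60.2 F [-0.  -1.3  5.8] shift_units [ 0.2022 -1.567   0.0203] q [ 0.5   0.74  0.27  1.1  -0.    0.69]
eef_pos: [0.5417, 0.1465, 0.1752]
ft_force: [0.8, -0.8, -0.3]
eef_pos: [0.4468, -0.1312, 0.1752]
ft_force: [0.0, 0.6, -0.8]
eef_pos: [0.4478, -0.1289, 0.1747]
ft_force: [0.4, -0.3, -0.7]
t 20.07 pos [ 0.4478 -0.1289  0.1747] yawY 78.97 tiltz [0.0001 0.0004] width 0.0344 gf 59.9 F [ 0.4 -0.3 -0.7] shift_units [-0.0137  0.0211  0.4158] q [-0.28  0.22 -0.22  1.13  0.   -0.09]
```

```bash
(python3 -m inch '[[[0,0,0],[-0.017,0.021,0.06],0.6],[[0,0,0],[0,0,0.1],0.6],[[0,0,0],[0,0,0.1],0.6],[[0,0,0],[0,0,0.07],0.6],[[0,0,0],[0,0,0.04],0.6],[[0,0,0],[0,0,0.025],0.6],[[0,0,0],[0,0,0.009],0.6],[[0,0,0],[0,0,0],0.6],[[0,0,0],[0,0,0],0.6]]'
python3 -m inch '[[[0,0,0],[0,0,0.003],0.6],[[0,0,0],[0,0,0],0.6]]'
python3 -m inch '[[[0,0,0],[0,0,0.003],0.6],[[0,0,0],[0,0,0],0.6]]') | grep -E "pos|ft"
python3 go.py Tred 0.05
```

```text
eef_pos: [0.4545, -0.1247, 0.0542]
ft_force: [0.8, -0.6, -0.8]
eef_pos: [0.4544, -0.1251, 0.0535]
ft_force: [-0.8, -0.1, -1.2]
eef_pos: [0.4538, -0.125, 0.0521]
ft_force: [0.7, 1.0, -1.6]
t 21.15 pos [ 0.4538 -0.125   0.0521] yawY 78.83 tiltz [ 0.0008 -0.0002] width 0.0340 gf 59.9 F [ 0.7  1.  -1.6] shift_units [0.0035 0.0047 0.007 ] q [-0.27  0.37 -0.38  0.82  0.   -0.07]
```

```bash
(python3 -m inch '[[[0,0,0],[0.003,0.004,0.002],0.6],[[0,0,0],[0,0,0],0.6]]'
python3 -m inch '[[[0,0,0],[0,0,0.002],0.6],[[0,0,0],[0,0,0],0.6]]') | grep -E "pos|ft"
```

```text
eef_pos: [0.4532, -0.1237, 0.0514]
ft_force: [-0.4, -0.4, 0.7]
eef_pos: [0.4533, -0.1237, 0.0514]
ft_force: [-1.1, -0.3, 6.4]
```

```bash
(python3 -m inch '[[[0,0,0],[0,0,-0.001],0.2],[[0,0,0],[0,0,0],-0.15],[[0,0,0],[0,0,0],-0.35],[[0,0,0],[0,0,0],-0.35],[[0,0,0],[0,0,-0.05],-0.35],[[0,0,0],[0,0,-0.1],-0.35],[[0,0,0],[0,0,-0.12],-0.35],[[0,0,0],[0,0,-0.1],-0.35],[[0,0,0],[0.005,0.04,-0.04],-0.4],[[0,0,0],[0.01,0.08,0],-0.4]]'
python3 -m inch '[[[0,0,0],[0.015,0.13,0],-0.4],[[0,0,0],[0.015,0.13,0],-0.4],[[0,0,0],[0.015,0.13,0],-0.4],[[0,0,0],[0.015,0.13,0],-0.4],[[0,0,0],[0.015,0.13,0],-0.4],[[0,0,0],[0.015,0.13,0],-0.4],[[0,0,0],[0.015,0.13,0],-0.4],[[0,0,0],[0.015,0.13,0],-0.4],[[0,0,0],[0.015,0.13,0],-0.4],[[0,0,0],[0.015,0.13,0],-0.4]]' 
python3 -m inch '[[[0,0,0],[0.015,0.11,0],-0.4],[[0,0,0],[0.01,0.06,0],-0.4],[[0,0,0.015],[0,0.024,0],-0.4],[[0,0,0.015],[0,0,0],-0.4],[[0,0,0.015],[0,0,0],-0.4],[[0,0,0.015],[0,0,0],-0.4],[[0,0,0],[0,0,0],-0.4],[[0,0,0],[0,0,0],-0.4],[[0,0,0],[0,0,0],-0.4]]') | grep -E "pos|ft"
python3 go.py cover 0.024; python3 - <<'E'
from h import *
W=cam("wrist"); cv2.imwrite("pics/w1.png",W["img"][:,:,::-1])
for p in((.4913,.3625,-.5764),): print(np.round([proj(W,box(.064,.04,0,.025)(p)[0])],0).tolist())
E
```

```text
eef_pos: [0.4581, -0.0891, 0.1776]
ft_force: [-0.1, -0.1, 0.4]
eef_pos: [0.4863, 0.3059, 0.1734]
ft_force: [1.4, -0.1, -0.4]
eef_pos: [0.4906, 0.3624, 0.1736]
ft_force: [0.3, 0.1, -0.1]
t 23.90 pos [0.4906 0.3624 0.1736] yawY 57.35 tiltz [-0.0004 -0.0003] width 0.0600 gf 0.0 F [ 0.3  0.1 -0.1] shift_units [-0.0019  0.0017  0.4985] q [ 0.64  0.5   0.18  1.25 -0.    1.21]
[[[293.0, 176.0], [291.0, 183.0], [351.0, 176.0], [353.0, 183.0], [294.0, 262.0], [292.0, 276.0], [348.0, 263.0], [350.0, 276.0]]]
```

View pics/w1.png

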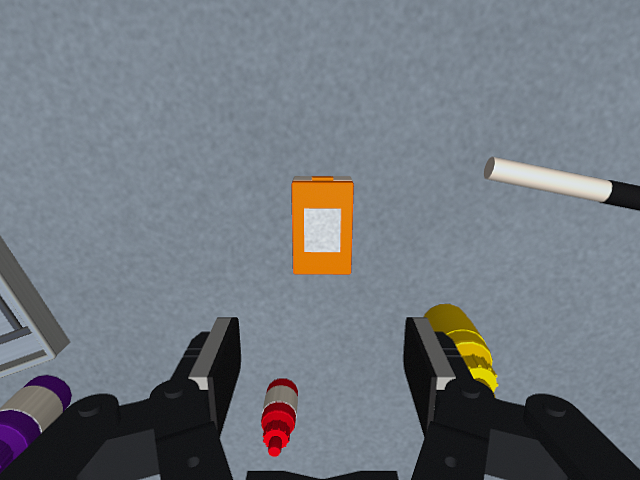

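The wrist view shows the box lid at (292..353, 181..274), matching the predicted corners within 2 px. Descend and grip it.

```bash
(python3 -m inch '[[[0,0,0],[-0.001,0.002,0.08],-0.4],[[0,0,0],[0,0,0.13],-0.4],[[0,0,0],[0,0,0.12],-0.4],[[0,0,0],[0,0,0.08],-0.4],[[0,0,0],[0,0,0.05],-0.4],[[0,0,0],[0,0,0.03],-0.4],[[0,0,0],[0,0,0],-0.4],[[0,0,0],[0,0,0],-0.4]]'
python3 -m inch '[[[0,0,0],[0,0,0],-0.2],[[0,0,0],[0,0,0],-0.05],[[0,0,0],[0,0,0],0.05],[[0,0,0],[0,0,0],0.15],[[0,0,0],[0,0,0],0.4],[[0,0,0],[0,0,0],0.4],[[0,0,0],[0,0,0],0.4]]')|grep -E "pos|ft"
python3 go.py slide 0.2
```

```text
eef_pos: [0.4915, 0.363, 0.0271]
ft_force: [0.7, 0.4, 0.1]
eef_pos: [0.4923, 0.3636, 0.0287]
ft_force: [-0.9, -1.6, 6.0]
t 25.20 pos [0.4923 0.3636 0.0287] yawY 57.25 tiltz [0.0027 0.0019] width 0.0388 gf 62.4 F [-0.9 -1.6  6. ] shift_units [-1.3027 -2.0775 -0.5758] q [ 0.64  0.63 -0.    0.94 -0.    1.21]
```

```bash
(python3 -m inch '[[[0,0,0],[0,0,-0.03],0.4],[[0,0,0],[0,0,-0.08],0.4],[[0,0,0],[0,0,-0.12],0.4],[[0,0,0],[0,0,-0.12],0.4],[[0,0,0],[0,0,-0.12],0.4],[[0,0,0],[-0.015,-0.025,-0.1],0.4],[[0,0,0],[-0.045,-0.072,0],0.4],[[0,0,0],[-0.065,-0.104,0],0.4],[[0,0,0],[-0.065,-0.104,0],0.4],[[0,0,0],[-0.065,-0.104,0],0.4]]'
python3 -m inch '[[[0,0,0],[-0.065,-0.104,0],0.4],[[0,0,0],[-0.065,-0.104,0],0.4],[[0,0,0],[-0.065,-0.104,0],0.4],[[0,0,0],[-0.065,-0.104,0],0.4],[[0,0,0],[-0.065,-0.104,0],0.4],[[0,0,0],[-0.065,-0.104,0],0.4],[[0,0,0],[-0.065,-0.104,0],0.4],[[0,0,0],[-0.065,-0.104,0],0.4],[[0,0,0],[-0.065,-0.104,0],0.4],[[0,0,0],[-0.065,-0.104,0],0.4]]'
python3 -m inch '[[[0,0,0],[-0.065,-0.104,0],0.4],[[0,0,0],[-0.065,-0.104,0],0.4],[[0,0,0],[-0.065,-0.104,0],0.4],[[0,0,0],[-0.065,-0.104,0],0.4],[[0,0,0],[-0.05,-0.08,0],0.4],[[0,0,0],[-0.02,-0.04,0],0.4],[[0,0,0],[0,0,0],0.4],[[0,0,0],[0,0,0],0.4]]'
python3 -m inch '[[[0,0,-0.01],[0,0,0],0.4],[[0,0,-0.0185],[0,0,0],0.4],[[0,0,-0.0185],[0,0,0],0.4],[[0,0,-0.0185],[0,0,0],0.4],[[0,0,-0.0185],[0,0,0],0.4],[[0,0,-0.0185],[0,0,0],0.4],[[0,0,-0.0185],[0,0,0],0.4],[[0,0,-0.0185],[0,0,0],0.4],[[0,0,-0.0185],[0,0,0],0.4],[[0,0,-0.007],[0,0,0],0.4]]'
python3 -m inch '[[[0,0,0],[0,0,0],0.4],[[0,0,0],[0,0,0],0.4],[[0,0,0],[0,0,0],0.4]]')|grep -E "pos|ft"
python3 go.py slide 0.0637; cat > s.py <<'E'
from h import *
W=cam("wrist"); cv2.imwrite("pics/w2.png",W["img"][:,:,::-1])
print(np.round(proj(W,box(.102,.084,0,.035)((.4833,-.3723,.4663))[0]),0).tolist())
E
python3 s.py
```

```text
eef_pos: [0.4887, 0.2171, 0.1985]
ft_force: [0.3, 0.5, -0.7]
eef_pos: [0.4838, -0.1513, 0.1984]
ft_force: [-0.1, -0.1, 0.6]
eef_pos: [0.4801, -0.3383, 0.1977]
ft_force: [-0.3, 0.4, -0.6]
eef_pos: [0.4809, -0.336, 0.1982]
ft_force: [0.7, 0.3, -0.1]
eef_pos: [0.4808, -0.3372, 0.198]
ft_force: [0.0, -0.8, 0.2]
t 28.62 pos [ 0.4808 -0.3372  0.198 ] yawY 116.67 tiltz [-0.      0.0003] width 0.0388 gf 61.7 F [ 0.  -0.8  0.2] shift_units [ 0.0452 -0.1083  0.4478] q [-0.61  0.44  0.15  1.28  0.   -1.08]
[[217.0, 123.0], [205.0, 127.0], [335.0, 124.0], [336.0, 127.0], [228.0, 257.0], [218.0, 274.0], [333.0, 256.0], [335.0, 274.0]]
```

View pics/w2.png

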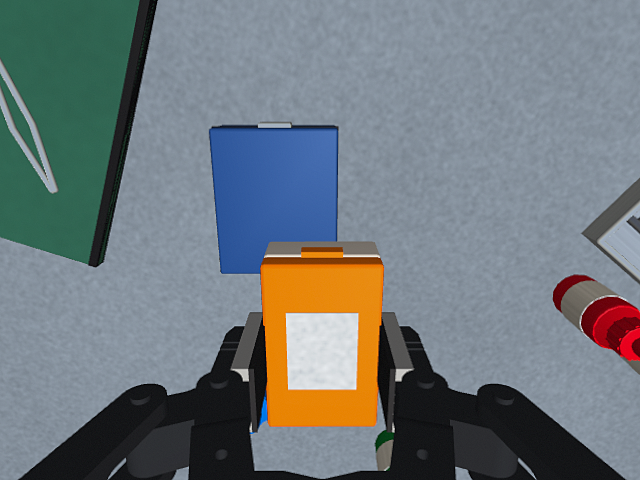

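The slide-box lid corners at (210,128), (338,127), (219,272) and (335,272) agree with the fit to about 1 mm, and both catches face the same way. Move over and lower.

```bash
(python3 -m inch '[[[0,0,0],[0.015,-0.036,0],0.4],[[0,0,0],[0.02,-0.045,0],0.4],[[0,0,0],[0.01,-0.025,0.04],0.4],[[0,0,0],[0,0,0.09],0.4],[[0,0,0],[0,0,0.1],0.4],[[0,0,0],[0,0,0.09],0.4],[[0,0,0],[0,0,0.05],0.4],[[0,0,0],[0,0,0.03],0.4],[[0,0,0],[0,0,0],0.4],[[0,0,0],[0,0,0],0.4]]'
python3 -m inch '[[[0,0,0],[0,0,0],0.4],[[0,0,0],[0,0,0],0.4]]')|grep -E "pos|ft"
python3 go.py slide 0.0637
```

```text
eef_pos: [0.4827, -0.3732, 0.0774]
ft_force: [0.3, 0.2, 0.2]
eef_pos: [0.4838, -0.3738, 0.0795]
ft_force: [-0.4, -0.9, -0.8]
t 29.67 pos [ 0.4838 -0.3738  0.0795] yawY 116.63 tiltz [ 0.0027 -0.002 ] width 0.0387 gf 61.7 F [-0.4 -0.9 -0.8] shift_units [-0.0005  0.0054  0.0526] q [-0.66  0.57  0.05  1.04  0.   -1.12]
```

```bash
(python3 -m inch '[[[0,0,0],[0,0.005,0.02],0.4],[[0,0,0],[0,0,0.02],0.4],[[0,0,0],[0,0,0.005],0.4],[[0,0,0],[0,0,0],0.4],[[0,0,0],[0,0,0],0.4]]'
python3 -m inch '[[[0,0,0],[0,0,0.003],0.4],[[0,0,0],[0,0,0],0.4]]'
python3 -m inch '[[[0,0,0],[0,0,0.003],0.4],[[0,0,0],[0,0,0],0.4]]')|grep -E "pos|ft"
python3 go.py slide 0.0637
```

```text
eef_pos: [0.482, -0.3714, 0.0641]
ft_force: [-0.4, -0.5, -0.9]
eef_pos: [0.4822, -0.3716, 0.0637]
ft_force: [-1.3, -0.1, 1.9]
eef_pos: [0.4822, -0.3716, 0.0637]
ft_force: [-1.8, 1.4, 7.8]
t 30.42 pos [ 0.4822 -0.3716  0.0637] yawY 116.64 tiltz [ 0.0006 -0.0003] width 0.0381 gf 62.4 F [-1.8  1.4  7.8] shift_units [-0.0022 -0.0039  0.    ] q [-0.66  0.59  0.02  1.01  0.   -1.12]
```

```bash
(python3 -m inch '[[[0,0,0],[0,0,-0.003],0.2],[[0,0,0],[0,0,0],-0.05],[[0,0,0],[0,0,0],-0.3],[[0,0,0],[0,0,0],-0.4],[[0,0,0],[0,0,0],-0.4],[[0,0,0],[0,0,-0.05],-0.4],[[0,0,0],[0,0,-0.1],-0.4],[[0,0,0],[0,0,-0.12],-0.4],[[0,0,0],[0,0,-0.12],-0.4],[[0,0,0],[0,0,-0.08],-0.4]]'
python3 -m inch '[[[0,0,0],[-0.015,0.06,0],-0.4],[[0,0,0],[-0.031,0.123,0],-0.4],[[0,0,0],[-0.031,0.123,0],-0.4],[[0,0,0],[-0.031,0.123,0],-0.4],[[0,0,0],[-0.031,0.123,0],-0.4],[[0,0,0],[-0.031,0.123,0],-0.4],[[0,0,0],[-0.031,0.123,0],-0.4],[[0,0,0],[-0.031,0.123,0],-0.4],[[0,0,0],[-0.031,0.123,0],-0.4],[[0,0,0],[-0.031,0.123,0],-0.4]]'
python3 -m inch '[[[0,0,0],[-0.031,0.123,0],-0.4],[[0,0,0],[-0.031,0.123,0],-0.4],[[0,0,0],[-0.031,0.123,0],-0.4],[[0,0,0],[-0.031,0.123,0],-0.4],[[0,0,0],[-0.031,0.123,0],-0.4],[[0,0,0],[-0.031,0.123,0],-0.4],[[0,0,0],[-0.031,0.123,0],-0.4],[[0,0,0],[-0.031,0.123,0],-0.4],[[0,0,0],[-0.031,0.123,0],-0.4],[[0,0,0],[-0.031,0.12,0],-0.4]]'
python3 -m inch '[[[0,0,0],[-0.02,0.08,0],-0.4],[[0,0,0],[-0.01,0.04,0],-0.4],[[0,0,0],[0,0,0],-0.4],[[0,0,0],[0,0,0],-0.4]]')|grep -E "pos|ft"
python3 - <<'E'
from h import *
T=cam("top"); cv2.imwrite("pics/t3.png",cv2.resize(np.ascontiguousarray(T["img"][150:350,220:540,::-1]),None,fx=2.5,fy=2.5))
for p in((.4966,.0973),(.4821,.0237),(.4675,-.0499),(.453,-.1235),(.6126,-.3272),(.65,-.1804)):
    r=fit([T],bottle,p,18,.045); print(np.round(r[0],4),np.round(r[1],2))
from h import *
im=cv2.cvtColor(np.ascontiguousarray(T["img"]),cv2.COLOR_RGB2HSV)
# lid-top of the orange box at z=.06
m=cv2.morphologyEx(cv2.inRange(im,(5,150,100),(25,255,255)),cv2.MORPH_CLOSE,np.ones((9,9),np.uint8)); m[:,:430]=0; m[:220]=0; m[290:]=0;m[:,530:]=0
q=cv2.boxPoints(cv2.minAreaRect(cv2.findNonZero(m))); w=np.array([ray(T,a,.060) for a in q]); print("cover",w.mean(0).round(4),[round(float(np.arctan2(*(w[i+1]-w[i])[::-1])),3) for i in(0,1)],[round(float(np.hypot(*(w[i+1]-w[i]))),3) for i in(0,1)])
b=cv2.inRange(im,(100,120,40),(130,255,255))|m; b[:,:455]=0;b[:225]=0;b[295:]=0;b[:,520:]=0
q=cv2.boxPoints(cv2.minAreaRect(cv2.findNonZero(b))); w=np.array([ray(T,a,.035) for a in q]); print("slide",w.mean(0).round(4),[round(float(np.arctan2(*(w[i+1]-w[i])[::-1])),3) for i in(0,1)],[round(float(np.hypot(*(w[i+1]-w[i]))),3) for i in(0,1)])
c=cam("scene"); cv2.imwrite("pics/s3.png",c["img"][:,:,::-1])
E
```

```text
eef_pos: [0.4829, -0.3722, 0.208]
ft_force: [0.3, -0.9, 0.3]
eef_pos: [0.4032, -0.0175, 0.2045]
ft_force: [1.6, 0.2, -0.4]
eef_pos: [0.3211, 0.3536, 0.2045]
ft_force: [1.3, 0.6, -0.6]
eef_pos: [0.3137, 0.3876, 0.204]
ft_force: [-0.1, 0.3, -0.3]
[0.4944 0.0969] [0.94]
[0.4796 0.0229] [0.93]
[ 0.4639 -0.0497] [0.79]
[ 0.4516 -0.1246] [0.94]
[ 0.6127 -0.3272] [0.95]
[ 0.6502 -0.1804] [0.94]
cover [ 0.4808 -0.3725] [-1.095, -2.684] [0.042, 0.064]
slide [ 0.4811 -0.3672] [-1.091, -2.685] [0.094, 0.102]
```

View pics/t3.png

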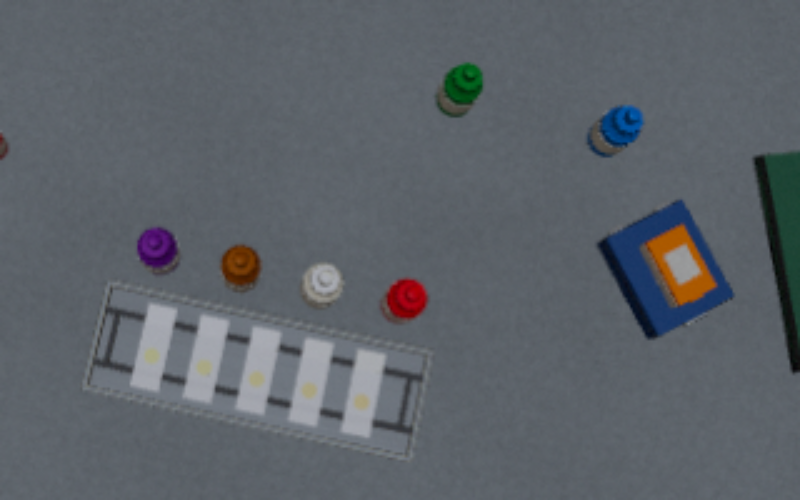

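View pics/s3.png

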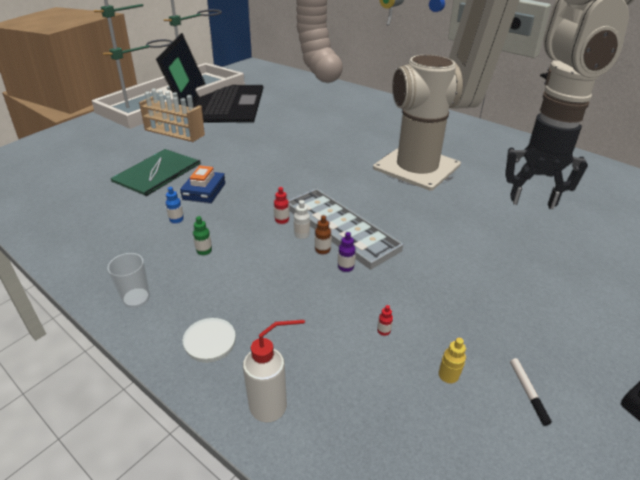

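The pictures show violet (158,250), brown (241,267), white (323,285) and red (406,300) standing evenly behind the tray. The orange box is centred and square on the slide box at (682,265). Green and blue haven't moved, and the robot is clear of everything.

```bash
python3 -c "
from workcell import workorder;print(workorder.job_done())"
```

```text
the job is handed in; nothing more can be done
None
```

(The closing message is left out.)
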